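# Pop open the fuse-box door by its push-push latch

## Task

Two fuse boxes lie on their backs on the plywood bench with their doors shut; the breakers in the narrow one have to be reached. Press the door of the narrow box in once until its push-push latch lets go, take your hand away so that the door springs up by itself, and see that it stays standing open with nothing touching it; do not press it a second time. Nothing needs gripping: lift and shift nothing, and leave the wide box shut and both boxes and the loose things on the bench where they lie.

Things in the scene. Friction and masses are not known exactly. Their poses are not given: they have to be found in the camera images.
- narrow_box: Narrow fuse box, white plastic, loose, 1.4 kg, lying on its back: 220 mm (its x) by 125 mm (y) by 100 mm high (z, up). Origin: centre of its underside. Its +x end wall has one black cable gland standing out 22 mm. A grey door fills the middle of its face. It lies left or right of the wide box, turned any way round. Do not shift it (15 mm at most).
- narrow_box_door (a joint): Angle of the narrow box's door, rad: 0 shut and latched, negative pressed in (hard stop about -0.06), positive open. Push-push latch: pressed in past about -0.045 and let go, the shut door springs open in about 2 s to a stop at 1.25 (72 degrees); an open door pressed fully in and let go latches shut again.
- narrow_box_press (a point): Where to press: top of the narrow box's door at the middle of three fine ribs (40 mm long), middle of its free (-x) edge, 18 mm in from that edge, 105 mm above the bench when shut. Moves with the door. A push straight down of 3 to 4 N takes it in 4.4 mm to a hard stop, where the force rises steeply; the latch lets go when released after about 3.5 mm or more.
- narrow_box_latch (a joint): Follower pin of the narrow box's latch, hidden under the door (m, sideways along the box's y): it steps on with each press. 0 = latched as at the start, about 0.003 while first pressed in, 0.005 to 0.009 after the door has popped, above 0.0095 when pressed fully in a second time, 0.0136 latched again. For information only.
- narrow_box_hinge (a point): Middle of the door's hinge line (along the box's y), at the door's +x edge, 102 mm above the bench; fixed to the box. The door is a flat panel 90 mm (x) by 85 mm (y) by 6 mm, standing 5 mm proud of the box's face. Opening, its free edge swings up and towards +x at a radius of 91 mm about this line.
- wide_box: The wide fuse box, of the same make: 220 mm (x) by 230 mm (y) by 100 mm high, three cable glands at its +x end, 2.0 kg, origin at the centre of its underside. Its door is 90 mm by 180 mm. It stays shut and where it is.
- wide_box_door (a joint): Angle of the wide box's door (rad), same latch and same signs as the narrow one's: 0 = shut. Leave it alone.
- wide_box_press (a point): Middle of the three ribs on the wide box's door, 105 mm above the bench: not to be pressed.
- screwdriver: Bystander: screwdriver with a black handle, 200 mm long, lying along its x on the bench. Origin on the bench under its middle.
- tape_roll: Bystander: black roll of insulating tape, 68 mm across, 19 mm high, lying flat. Origin: centre of its underside.
- spare_breaker: Bystander: loose white circuit breaker lying on its side, 75 x 64 x 17.5 mm. Origin: centre of its underside.
- screw_tray: Bystander: empty black plastic tray, 110 x 80 x 30 mm. Origin: centre of its underside.

How it is judged:
By the outcome, as a careful person would: the job done as asked, in the order asked, and still so for the second after the job is handed in, with the robot touching nothing.
It also fails if it takes over 32 s, if anything falls off the work surface, if the arm or the gripper's body presses on something with over 40 N, if the wrist force passes 120 N, or if a joint passes its speed limit or range.

## Robot

A 6-joint arm with a two-finger parallel gripper is mounted at the origin on the work surface. World frame = base frame: x ahead of the robot, y to its left, z up, the work surface at z = 0. Lengths are in m, angles in rad, forces in N, time in s.
With the tool pointing down it reaches from about 0.3 to 0.85 m from the base axis. Payload 4.2 kg.
Tool frame: the origin (TCP) lies at the very end of the fingers, on their centre line; the grasp point (between the pads) lies 19 mm behind it (arm.hold_point_z is the x of the grasp point in the tool frame, in m); x points along the fingers, z is the direction in which the jaws open and shut, and the axes are right-handed (so a half turn about x gives the same grasp; the last joint's range is limited). The gripper opens to 91 mm and grips with 3 to 60 N. Pads are 32 mm wide; open, the fingers measure 118 mm over their backs; the gripper's body (76 mm by 178 mm) begins 60 mm behind the grasp point.
Start: joints at [1.195, 0.32, 1.565, -0, 1.257, -0.02], TCP at [0.2, 0.539, 0.214] pointing down, gripper open.
Joint ranges: [-3.11, 3.11], [-0.84, 2.01], [0.21, 2.61], [-1.34, 4.49], [0.05, 2.63], [-2.56, 2.56]. Speed limits (rad/s): [2.57, 2.57, 3.14, 3.14, 3.14, 3.14].

## Interface

Orientations are given as a unit quaternion [x, y, z, w].
In Python, from cell import arm gives the robot as it stands.
- The arm moves only by the tool drive_tool, never from a script. Its argument "deltas" is a list of rows, each a list of 3 entries, a list of its own where there are three numbers: the opening, from 0 (shut) to 1 (fully open), then the shift along the tool's x, y, z in mm, then the turn about the tool's x in rad. In form: [[gripper, [x, y, z], yaw], ...]. A call has 1 to 20 rows; each row is the pose to reach, as a shift and turn from the pose commanded when the call began, along the tool's axes at that moment; what a row does not reach only later rows make up. A row lasts 1/8 s, in which the tool goes at most 62.5 mm and 10.7 degrees, less where a joint would pass 70% of its speed; a pose out of reach is approached as far as the arm can. A call with a gripper value outside its range is refused whole. The fingers move at their own pace and stop on an object; "squeeze" is the grip in N (left out, the last holds). Time passes only in rows, so rows that repeat a pose let the fingers close. It gives the time, the measured TCP pose, the force and the opening at its end, in the units of the state.
- arm.read_state(): the state, without advancing time (a new reading comes with each control period).
- arm.get_image(name): name is "scene" or "top"; returns the picture (480x640x3 uint8, blue, green, red); there is no depth.
- arm.camera_params(name): a dict with "fx", "fy", "cx", "cy" (pixels), "position" and "rotation" of the camera in the world. Camera axes: x right, y down, z forward; pixel columns grow to the right and rows downward; lengths in m; the calibration is good to about 2 mm. A picture is of the moment at which its call begins. camera_params takes no time and is no camera call.
- arm.finish_job(): hands the job in, once; it reports no verdict.
The state is a dict: "time_s": time; "q": joint angles; "qd": joint speeds; "effort": joint torques, N m; "position": TCP position; "tcp_rot": TCP orientation; "force": force on the tool from outside, world axes, zero at the start; "torque": the same for the moment, N m; "width": opening from 0.0 (shut) to 1.0 (fully open).
Only numpy, scipy, OpenCV 4.12 (cv2) and the standard library are available. Lean on these libraries where they do the work, as an engineer would, in place of code of your own. Each camera call takes 0.05 s, during which the arm holds its last target.

## Working session

There is one attempt and no reset: what is moved stays moved. The work goes in short steps, Python scripts to look and compute and a tool call to move; the robot and the scene stay as the last step left them, time stands still between calls to the robot, and variables do not carry over. Pictures are saved under pics/ and viewed, and the job is handed in when it is done.

Besides the shell and the picture viewer there is one more tool, called after "Emit:" as name([rows], argument=value, ...), one row to a line, values as JSON. drive_tool: Moves the arm, as the interface text tells. Its arguments: {"type":"object","properties":{"deltas":{"type":"array","items":{"type":"array"}},"squeeze":{"type":"number"}},"required":["deltas"]}

```bash
mkdir -p pics
python3 - <<'E'
from cell import arm
import cv2
for n in("top","scene"):
    cv2.imwrite(f"pics/{n}0.png",arm.get_image(n)); print(arm.camera_params(n))
print(arm.read_state())
E
```

```text
{'fx': 572.2958481671384, 'fy': 572.2958481671384, 'cx': 317.88229986997817, 'cy': 241.67474809027428, 'position': array([ 0.36001706, -0.0103281 ,  1.4421823 ]), 'rotation': array([ 0.71486997, -0.69751487,  0.03180992, -0.03771009])}
{'fx': 447.0492544650809, 'fy': 447.0492544650809, 'cx': 311.92565842342736, 'cy': 244.55715701276702, 'position': array([ 1.1400743 , -0.79619991,  0.88415019]), 'rotation': array([ 0.84388529,  0.30522718, -0.14085231, -0.41815622])}
{'time_s': 0.1, 'q': array([ 1.19497252e+00,  3.20253619e-01,  1.56553019e+00, -1.96401964e-05,
        1.25738407e+00, -2.00021285e-02]), 'qd': array([ 0.00134214, -0.00034985, -0.0056803 , -0.0009424 , -0.0020066 ,
        0.00015778]), 'effort': array([ 5.09462116e-04, -4.13331735e+01, -2.32510364e+01,  7.30563956e-02,
        4.20022616e-02, -5.80627557e-05]), 'position': array([0.20015432, 0.53857602, 0.21320003]), 'tcp_rot': array([-0.40393671,  0.58105316,  0.40330835,  0.58013338]), 'force': array([-0.12619958, -0.0349099 , -0.09763386]), 'torque': array([ 0.05892497, -0.01674405, -0.00984236]), 'width': 1.0026301483673252}
```

View pics/top0.png

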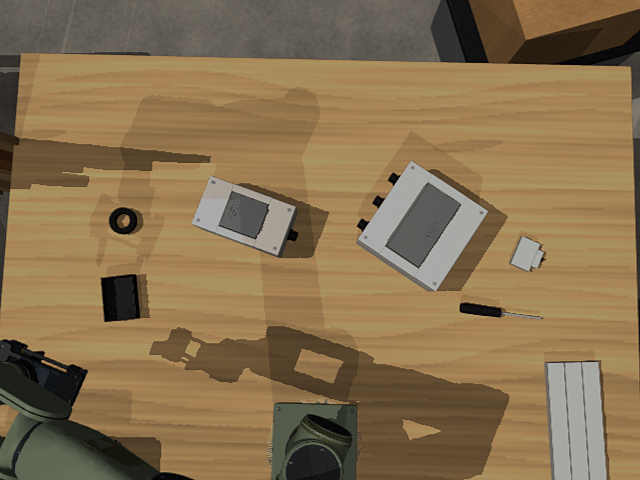

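View pics/scene0.png

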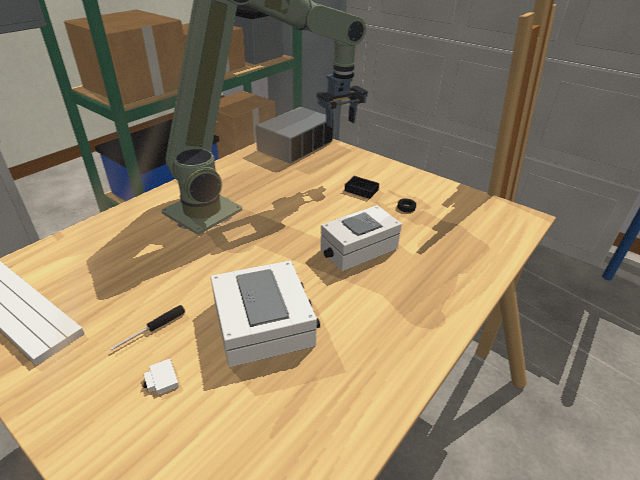

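The top view shows the narrow box near (245,217). Its gland is at (292,236), so +x points right and down, and the grey door is at (243,213) with ribs near (232,213). The wide box is at (422,225). Next I'll measure the door.

```bash
cat > h.py <<'E'
import numpy as np,cv2
from cell import arm
from scipy.spatial.transform import Rotation as R
def ray(n,uv,z):
    c=arm.camera_params(n);uv=np.atleast_2d(uv)
    d=np.c_[(uv[:,0]-c['cx'])/c['fx'],(uv[:,1]-c['cy'])/c['fy'],np.ones(len(uv))]
    d=R.from_quat(c['rotation']).apply(d)
    return c['position']+d*((z-c['position'][2])/d[:,2])[:,None]
def proj(n,P):
    c=arm.camera_params(n);p=R.from_quat(c['rotation']).inv().apply(np.atleast_2d(P)-c['position'])
    return np.c_[p[:,0]/p[:,2]*c['fx']+c['cx'],p[:,1]/p[:,2]*c['fy']+c['cy']]
E
python3 - <<'E'
from h import *
for n,(x,y) in {"top":(246,205),"scene":(355,224)}.items():
    im=cv2.imread(f"pics/{n}0.png")
    g=im.max(2); m=((g>70)&(g<165)&(im.max(2).astype(int)-im.min(2)<25)).astype(np.uint8)
    nl,l,s,c=cv2.connectedComponentsWithStats(m,connectivity=4)
    w=(l==l[y,x]).astype(np.uint8); print(n,s[l[y,x]],im[y,x])
    cs,_=cv2.findContours(w,0,1);k=max(cs,key=cv2.contourArea)
    W=ray(n,k.reshape(-1,2).astype(float),.105)[:,:2]
    r=cv2.minAreaRect((W*1000).astype(np.float32));print(r);
    b=cv2.boxPoints(r)/1000;print(b)
# body from top face, white
im=cv2.imread("pics/top0.png")
m=(im.min(2)>165).astype(np.uint8)
nl,l,s,c=cv2.connectedComponentsWithStats(m,connectivity=4)
for i in range(1,nl):
    if s[i,4]>800 and s[i,0]<300:
        k=max(cv2.findContours((l==i).astype(np.uint8),0,1)[0],key=cv2.contourArea)
        print(s[i],cv2.minAreaRect((ray("top",k.reshape(-1,2).astype(float),.1)[:,:2]*1000).astype(np.float32)))
print(ray("top",[[292,236]],.05))
a=cv2.resize(im[165:270,180:310],None,fx=6,fy=5.7,interpolation=2);
a=cv2.resize(im[165:265,180:310],None,fx=6,fy=6,interpolation=2);cv2.imwrite("pics/crop.png",a)
b=cv2.imread("pics/scene0.png")[190:280,310:420];cv2.imwrite("pics/crop2.png",cv2.resize(b,None,fx=6,fy=6,interpolation=2))
E
```

```text
top [ 217  184   57   53 1453] [81 82 81]
((558.66259765625, 176.80645751953125), (102.107177734375, 108.41761016845703), 71.34272766113281)
[[0.49097016 0.14577752]
 [0.59369034 0.11109403]
 [0.62635505 0.20783539]
 [0.5236349  0.24251889]]
scene [341 213  42  23 508] [122 124 122]
((557.8463134765625, 173.71774291992188), (98.88885498046875, 90.89570617675781), 70.42963409423828)
[[0.4984618  0.14235309]
 [0.58410656 0.11190628]
 [0.61723083 0.2050824 ]
 [0.53158605 0.2355292 ]]
[[0.50965852 0.0667015  0.05      ]]
```

View pics/crop.png

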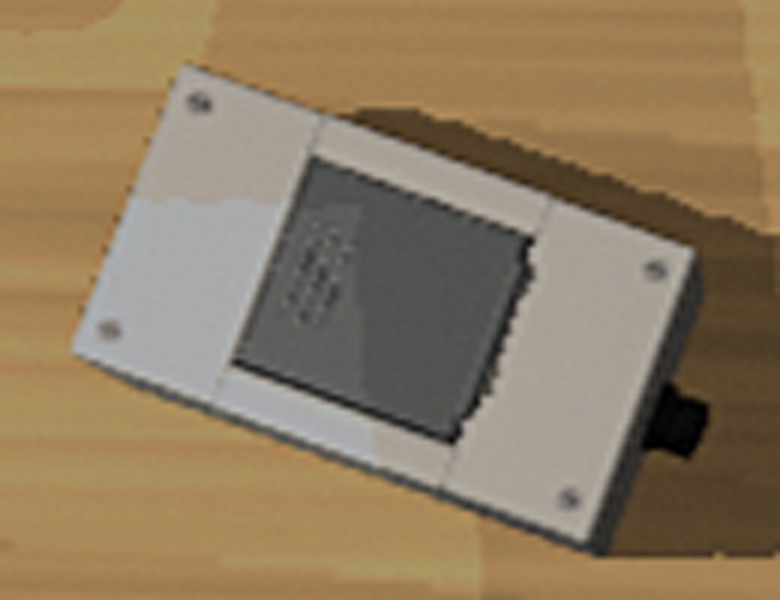

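View pics/crop2.png

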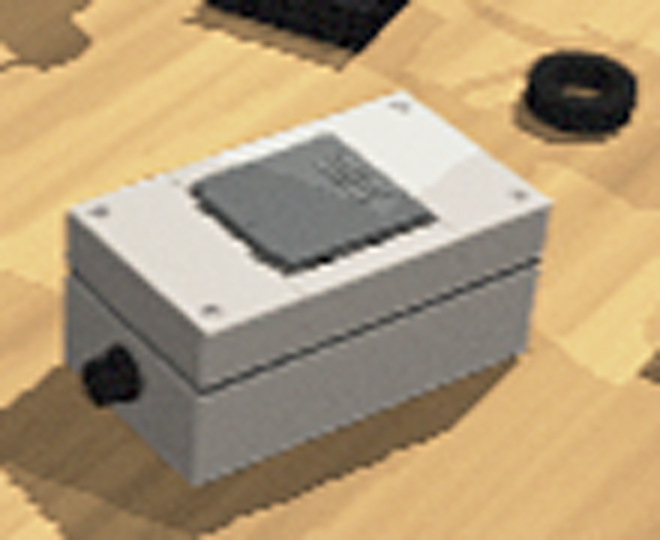

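The crops show the door corners at crop pixels (312,158), (533,238), (455,442) and (235,363), with the ribs centred near (320,275) towards the end away from the gland. I'll cast rays through the box and door corners and the ribs, then cross-check in the scene view.

Run:
```python
from h import *
f=lambda a,o:(np.array(a,float)+.5)/6-.5+np.array(o)
bt=ray("top",f([(187,67),(693,248),(592,546),(75,350)],(180,165)),.1)
dt=ray("top",f([(312,158),(533,238),(455,442),(235,363)],(180,165)),.105)
print(bt.mean(0),dt.mean(0)); 
u=(bt[1]+bt[2]-bt[0]-bt[3])[:2];print("len",np.linalg.norm(u)/2);u/=np.linalg.norm(u)
ud=(dt[1]+dt[2]-dt[0]-dt[3])[:2];print("doorlen",np.linalg.norm(ud)/2);ud/=np.linalg.norm(ud);print(u,ud)
print("ribs top",ray("top",f([(320,275)],(180,165)),.105))
bs=ray("scene",f([(402,92),(552,203),(207,335),(66,210)],(310,190)),.1)
ds=ray("scene",f([(330,135),(437,218),(288,270),(193,190)],(310,190)),.105)
print("scene",bs.mean(0),ds.mean(0)); print("ribs scene",ray("scene",f([(357,172)],(310,190)),.105))
us=(bs[2]+bs[3]-bs[0]-bs[1])[:2];us/=np.linalg.norm(us);print(us)
# press from door center + box
P=dt.mean(0)[:2]-27*1e-3*u;print("press",P, "from hinge", (dt[1]+dt[2])[:2]/2-.073*u)
s=arm.read_state();Rm=R.from_quat(s['tcp_rot']).as_matrix();print(Rm)
```

```text
[0.55182934 0.17931843 0.1       ] [0.55186516 0.17959567 0.105     ]
len 0.21669624689308667
doorlen 0.09283340400553687
[-0.32424846 -0.94597195] [-0.31770889 -0.9481883 ]
ribs top [[0.56116112 0.20507902 0.105     ]]
scene [0.55650384 0.17836835 0.1       ] [0.55878387 0.17571661 0.105     ]
ribs scene [[0.56114693 0.21348299 0.105     ]]
[-0.31954837 -0.94756996]
press [0.56061987 0.20513692] from hinge [0.5607883  0.20463985]
[[-5.60788250e-04 -9.37362674e-01  3.48354564e-01]
 [-1.47213747e-03  3.48355015e-01  9.37361518e-01]
 [-9.99998759e-01  1.28355181e-05 -1.57528012e-03]]
```

Both views agree: the press point is at about (0.561, 0.206), and the box −x direction is (0.32, 0.947), nearly the tool's z. I'll close the fingers and travel to above it at the present height.

Emit:
drive_tool([
  [0, [0, -45, -19], 0],
  [0, [0, -90, -37], 0],
  [0, [0, -136, -56], 0],
  [0, [0, -182, -75], 0],
  [0, [0, -227, -93], 0],
  [0, [0, -272, -112], 0],
  [0, [0, -318, -130], 0],
  [0, [0, -363, -149], 0],
  [0, [0, -409, -168], 0],
  [0, [0, -440, -180], 0],
  [0, [20, -454, -186], 0],
  [0, [40, -454, -186], 0],
  [0, [60, -454, -186], 0],
  [0, [80, -454, -186], 0],
  [0, [80, -454, -186], 0],
  [0, [80, -454, -186], 0],
])

```text
time_s: 2.1
position: [0.5615, 0.2066, 0.1345]
tcp_rot: [-0.404, 0.58, 0.404, 0.581]
force: [-0.5, -0.3, 0.4]
width: 0.005
```

Run:
```python
from h import *
s=arm.read_state();print(s['time_s'],s['position'],s['force'],s['width'],s['qd'])
M=R.from_quat(s['tcp_rot']).as_matrix();print(M)
print("tool shift to press",M.T@(np.array([.561,.206,.105])-s['position']))
for n in("top","scene"):
    im=arm.get_image(n);u=proj(n,[[.561,.206,.12]])[0].astype(int);print(n,u)
    a=im[max(0,u[1]-70):u[1]+70,max(0,u[0]-80):u[0]+80];cv2.imwrite(f"pics/{n}1.png",cv2.resize(a,None,fx=4,fy=4))
```

```text
2.1 [0.56146498 0.20664988 0.1345124 ] [-0.50515844 -0.33711607  0.44094286] 0.005401729331875724 [ 0.00065567 -0.0093485  -0.00943957 -0.00017023 -0.00248422  0.00026567]
[[ 8.15859174e-04 -9.37367632e-01  3.48340720e-01]
 [ 3.58602392e-04  3.48341088e-01  9.37367782e-01]
 [-9.99999603e-01 -6.39844289e-04  6.20339547e-04]]
tool shift to press [ 0.02951177  0.00022836 -0.00078946]
top [231 209]
scene [368 215]
```

View pics/scene1.png

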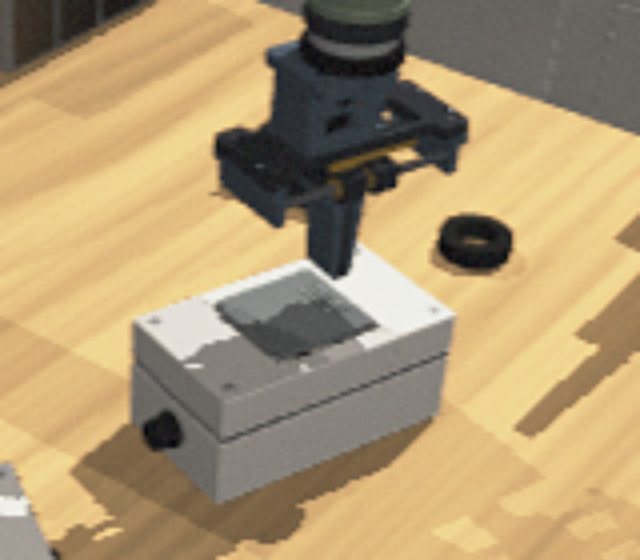

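The scene crop shows the shut fingers above the door's rib end, at crop (345,270), about 30 mm up. I'll descend to just above the door.

Emit:
drive_tool([
  [0, [10, 0, 0], 0],
  [0, [20, 0, 0], 0],
  [0, [25, 0, 0], 0],
  [0, [27, 0, 0], 0],
  [0, [27, 0, 0], 0],
  [0, [27, 0, 0], 0],
  [0, [27, 0, 0], 0],
])

```text
time_s: 3.08
position: [0.5612, 0.2066, 0.1072]
tcp_rot: [-0.404, 0.58, 0.404, 0.581]
force: [-0.1, 1.1, 0.2]
width: 0.003
```

Emit:
drive_tool([
  [0, [1, 0, 0], 0],
  [0, [2, 0, 0], 0],
  [0, [3, 0, 0], 0],
  [0, [4, 0, 0], 0],
  [0, [4, 0, 0], 0],
])

```text
time_s: 3.7
position: [0.5612, 0.2066, 0.1031]
tcp_rot: [-0.404, 0.58, 0.404, 0.581]
force: [0.1, 0.0, 3.3]
width: 0.003
```

In contact at 3.3 N. I'll press on to the stop in small steps.

Emit:
drive_tool([
  [0, [0.5, 0, 0], 0],
  [0, [1, 0, 0], 0],
  [0, [1.5, 0, 0], 0],
  [0, [2, 0, 0], 0],
  [0, [2, 0, 0], 0],
])

```text
time_s: 4.32
position: [0.5612, 0.2066, 0.1011]
tcp_rot: [-0.404, 0.58, 0.404, 0.581]
force: [-0.3, 0.5, 5.2]
width: 0.005
```

Emit:
drive_tool([
  [0, [0.3, 0, 0], 0],
  [0, [0.6, 0, 0], 0],
  [0, [0.6, 0, 0], 0],
])

```text
time_s: 4.7
position: [0.5612, 0.2066, 0.1009]
tcp_rot: [-0.404, 0.58, 0.404, 0.581]
force: [-0.4, 0.5, 5.4]
width: 0.004
```

Emit:
drive_tool([
  [0, [0.5, 0, 0], 0],
  [0, [1, 0, 0], 0],
  [0, [1, 0, 0], 0],
  [0, [1, 0, 0], 0],
])

```text
time_s: 5.2
position: [0.5612, 0.2066, 0.1005]
tcp_rot: [-0.404, 0.58, 0.404, 0.581]
force: [-2.9, 0.0, 10.0]
width: 0.008
```

The force rose steeply to 10 N, so this is the hard stop. Now I'll lift straight up and away past the free-edge side.

Emit:
drive_tool([
  [0, [-30, 0, 0], 0],
  [0, [-80, 0, 20], 0],
  [0, [-120, 0, 50], 0],
  [0, [-140, 0, 90], 0],
  [0, [-140, 0, 130], 0],
  [0, [-140, 0, 160], 0],
  [0, [-140, 0, 160], 0],
  [0, [-140, 0, 160], 0],
  [0, [-140, 0, 160], 0],
  [0, [-140, 0, 160], 0],
  [0, [-140, 0, 160], 0],
  [0, [-140, 0, 160], 0],
  [0, [-140, 0, 160], 0],
  [0, [-140, 0, 160], 0],
  [0, [-140, 0, 160], 0],
  [0, [-140, 0, 160], 0],
  [0, [-140, 0, 160], 0],
  [0, [-140, 0, 160], 0],
  [0, [-140, 0, 160], 0],
  [0, [-140, 0, 160], 0],
])

```text
time_s: 7.7
position: [0.6168, 0.3565, 0.2394]
tcp_rot: [-0.404, 0.581, 0.404, 0.581]
force: [-0.0, -0.3, 0.5]
width: 0.007
```

Run:
```python
from h import *
for n in("top","scene"): cv2.imwrite(f"pics/{n}2.png",arm.get_image(n))
print(arm.read_state()['time_s'])
```

```text
7.8
```

View pics/scene2.png

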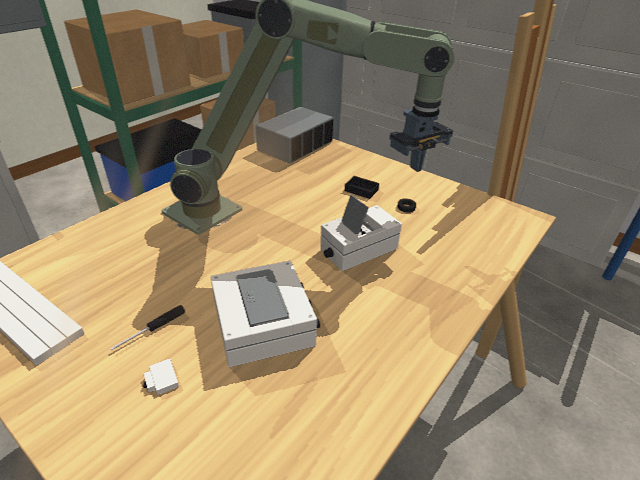

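View pics/top2.png

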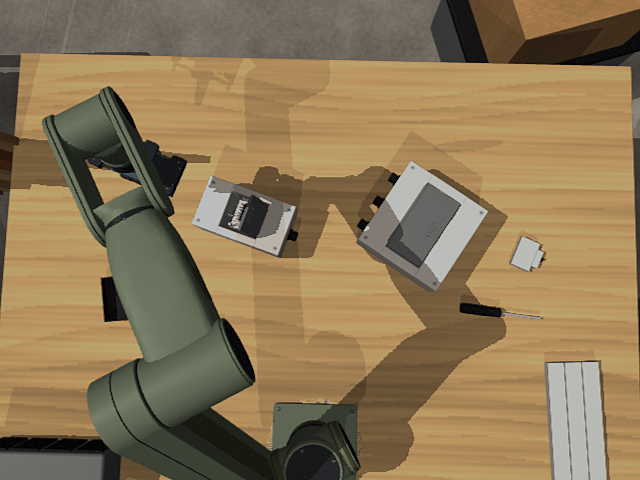

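The door now stands open in both views: its panel is at (353,217) in the scene view, and the breakers show at (238,213) in the top view. The box and everything else visible are where they were, and the wide box is shut. I'll wait a second and confirm it stays open.

Emit:
drive_tool([
  [0, [0, 0, 0], 0],
  [0, [0, 0, 0], 0],
  [0, [0, 0, 0], 0],
  [0, [0, 0, 0], 0],
  [0, [0, 0, 0], 0],
  [0, [0, 0, 0], 0],
  [0, [0, 0, 0], 0],
  [0, [0, 0, 0], 0],
  [0, [0, 0, 0], 0],
  [0, [0, 0, 0], 0],
  [0, [0, 0, 0], 0],
  [0, [0, 0, 0], 0],
])

```text
time_s: 9.3
position: [0.6168, 0.3565, 0.2394]
tcp_rot: [-0.404, 0.581, 0.404, 0.581]
force: [-0.3, -0.5, 0.6]
width: 0.002
```

Run:
```python
from h import *
a=arm.get_image("scene");b=cv2.imread("pics/scene2.png");o=cv2.imread("pics/scene0.png")
d=lambda p,q,y0,y1,x0,x1:int((cv2.absdiff(p,q).max(2)[y0:y1,x0:x1]>40).sum())
print("door change",d(a,b,190,270,315,405),"wide box vs start",d(a,o,255,365,205,325))
cv2.imwrite("pics/scene3.png",cv2.resize(np.hstack([o[185:275,315:410],a[185:275,315:410]]),None,fx=4,fy=4)); 
print(arm.read_state()['time_s'])
```

```text
door change 0 wide box vs start 1851
9.35
```

View pics/scene3.png

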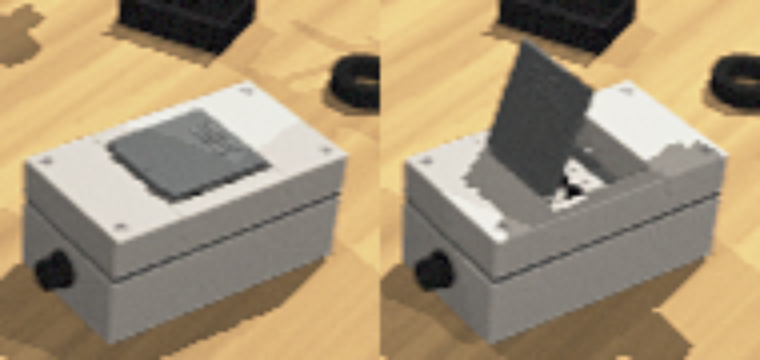

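The door stands open at crop (540,120), with no change over 1.5 s. The box outline matches the start picture. The wide box's pixel difference looks like the arm's shadow crossing it.

```bash
python3 -c "
from cell import arm
print(arm.finish_job())"
```

```text
the job is handed in; nothing more can be done
None
```

The narrow box's door is open and standing by itself, and the job was handed in at about 9.4 s. I pressed its ribs once with the fingers shut. The force rose to 10 N at the hard stop, then I lifted the hand up and away past the free edge.

**Door:** it popped open and did not move between two pictures 1.5 s apart. The force on the hand was back to noise level, about 0.5 N, with nothing touching the door.

**Boxes and loose things:** by eye, the narrow box's outline matches the start picture. The wide box is still shut, and the loose things look unmoved.

**A check that disagreed:** the wide box's pixel comparison showed 1,851 changed pixels. I put that down to the arm's shadow now lying across it, since its outline and door look the same in both views. I did not measure that further.

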